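Snap the camper's distribution board onto its posts

TASK

Fit the camper's green distribution board into its black tray: lift it by the relay, lay it level over the four white snap posts with its orange terminal block at the tray's orange mark, then push it down evenly near each post until all four have clicked through and the board lies fully home on the post shoulders. The posts stand on a springy carrier that gives way under the board, so feel for each click; never drive the carrier down to its stops (that takes about 20 N), do not bang or tip the board, leave everything else where it is, and let go at the end.

Things in the scene. Friction and masses are not known exactly. Their poses are not given: they have to be found in the camera images.
- board: green circuit board, 100 mm (its x) by 150 mm (its y), 4 mm thick, about 150 g; origin: centre of its underside, z up. Grip the black relay in its centre: 26 x 26 mm, sides along x and y, 4 to 30 mm above the underside, 25 mm free round it. Orange terminal block at x -44, y 0 (15 mm high); fuse rows at x 0, y +-62. Four square 12 mm holes (hole0 to 3).
- bay: black open tray, 150 mm (its x) by 190 mm (its y), walls 18 mm high, fixed to the worktop; origin: centre of its underside, z up. An orange mark on its -x wall shows where the board's terminal block goes (board x along bay x). In it a blue carrier plate on soft rubber mounts bears the four white snap posts.
- carrier (a joint): how far the carrier with its four posts has sunk into the tray, m: 0 at rest, 0.018 at its stops. It goes straight down without tilting and springs back: it starts to sink at 1 to 5 N (varies), then takes 1 N per mm, and meets its stops at some 19 to 23 N. So the posts give way many millimetres under a pushed corner before it clicks.
- post0 (a point): snap post 0, at x -38, y 62 mm of the tray: the point on its axis at the white shoulder (15 mm wide) on which the board's underside finally rests; it moves with the carrier. The post stands 16 mm above it: a 9 mm square shaft with a tapered tip and a springy barb on its +x and -x side.
- hole0 (a point): centre of hole 0 at the board's underside (x -38, y 62 mm of the board); belongs over post 0, clicked home it lies at that post's shoulder. A white dot on the board's top face, at x -38, y 38, marks a bare place to push it with shut fingers.
- post1 (a point): snap post 1, at x -38, y -62 mm of the tray: the point on its axis at the white shoulder (15 mm wide) on which the board's underside finally rests; it moves with the carrier. A board just laid on rests with its underside about 9 mm above the shoulders, on the slopes of the barbs.
- hole1 (a point): centre of hole 1 at the board's underside (x -38, y -62 mm of the board); belongs over post 1, clicked home it lies at that post's shoulder. A white dot on the board's top face, at x -38, y -38, marks a bare place to push it with shut fingers.
- post2 (a point): snap post 2, at x 38, y 46 mm of the tray: the point on its axis at the white shoulder (15 mm wide) on which the board's underside finally rests; it moves with the carrier. Pushed straight down over a post with some 8 to 13 N (9 to 16 N when pushed at its white dot), the board makes the barbs give way; they snap out above it with a drop of about 9 mm.
- hole2 (a point): centre of hole 2 at the board's underside (x 38, y 46 mm of the board); belongs over post 2, clicked home it lies at that post's shoulder. A white dot on the board's top face, at x 38, y 22, marks a bare place to push it with shut fingers.
- post3 (a point): snap post 3, at x 38, y -46 mm of the tray: the point on its axis at the white shoulder (15 mm wide) on which the board's underside finally rests; it moves with the carrier. With no push the shoulder is 48 mm above the worktop.
- hole3 (a point): centre of hole 3 at the board's underside (x 38, y -46 mm of the board); belongs over post 3, clicked home it lies at that post's shoulder. A white dot on the board's top face, at x 38, y -22, marks a bare place to push it with shut fingers.
- mug_a: dark blue mug, 84 mm across, 80 mm high, bystander; origin: centre of its underside
- mug_b: second dark blue mug, same size, bystander; origin: centre of its underside
- fuse_tray: yellow fuse tray 75 x 120 x 25 mm, bystander; origin: centre of its underside
- screwdriver: screwdriver lying at the right, bystander; about 0.2 m long, origin near its middle
- spare_relay: loose spare relay, black 26 mm cube on the worktop, bystander; origin: centre of its underside
- spice_jar: jar 48 mm across, 85 mm high, bystander; origin: centre of its underside
Things that resemble listed ones, but are neither listed nor needed, are in the scene too. Of the things shaped like the bay, the black one is meant.

How it is judged:
By the outcome, as a careful person would: the job done as asked, in the order asked, and still so for the second after the job is handed in, with the robot touching nothing.
It also fails if it takes over 72 s, if anything falls off the work surface, if the arm or the gripper's body presses on something with over 40 N, if the wrist force passes 120 N, or if a joint passes its speed limit or range.

ROBOT

A 6-joint arm with a two-finger parallel gripper is mounted at the origin on the work surface. World frame = base frame: x ahead of the robot, y to its left, z up, the work surface at z = 0. Lengths are in m, angles in rad, forces in N, time in s.
With the tool pointing down it reaches from about 0.375 to 0.925 m from the base axis. Payload 5.7 kg.
Tool frame: the origin (TCP) lies at the very end of the fingers, on their centre line; the grasp point (between the pads) lies 19 mm behind it; z points along the fingers, x is the direction in which the jaws open and shut, and the axes are right-handed (so a half turn about z gives the same grasp; the last joint's range is limited). The gripper opens to 88 mm and grips with 3 to 60 N. Pads are 20 mm wide; open, the fingers measure 115 mm over their backs; the gripper's body (75 mm by 178 mm) begins 61 mm behind the grasp point.
Start: joints at [1.035, 0.359, 1.51, -0, 1.272, -0.115], TCP at [0.245, 0.548, 0.223] pointing down, gripper open.
Joint ranges: [-2.97, 2.97], [-1.01, 2.36], [0.21, 2.38], [-0.96, 4.11], [0.2, 2.71], [-2.98, 2.98]. Speed limits (rad/s): [2.39, 2.39, 3.14, 3.14, 3.14, 3.14].

INTERFACE

Orientations are given as a rotation vector (axis times angle).
In Python, from cell import bot gives the robot as it stands.
- The arm moves only by the tool move_arm, never from a script. Its argument "deltas" is a list of rows, each an object with "translation": the shift along the tool's x, y, z scaled (see below), a list of three; "dr": the turn, a rotation vector about the tool's x, y, z scaled (see below), a list of three; "grip": the closure, from 0 (fully open) to 1 (shut). A call has 1 to 10 rows; each row shifts and turns the pose as measured when the row begins, along the tool's axes as they then stand; what a row does not reach is not made up. The controller multiplies each number of a shift by 0.15 m and each number of a turn by 0.1 rad. A row lasts 1/8 s, in which the tool goes at most 62.5 mm and 10.7 degrees, less where a joint would pass 70% of its speed; a pose out of reach is approached as far as the arm can. A call with a number of a shift or a turn outside -1 to 1 is refused whole. A call with a gripper value outside its range is refused whole. The fingers move at their own pace and stop on an object; "newtons" is the grip in N (left out, the last holds). Time passes only in rows, so rows that do not move let the fingers close. It gives the time, the measured TCP pose, the force and the opening at its end, in the units of the state.
- bot.state(): the state, without advancing time (a new reading comes with each control period).
- bot.grab_frame(name): name is "side" or "top" or "wrist"; returns the picture (420x560x3 uint8, red, green, blue); there is no depth.
- bot.get_calibration(name): a dict with "fx", "fy", "cx", "cy" (pixels), "k1" (the pictures are not rectified: a ray, as slopes to the right and down, at radius r is drawn at 1 + k1 r^2 times it, then the intrinsics apply), "xyz" and "orientation" of the camera in the world; the wrist camera has in their place "hand_eye" (4x4, takes a point from camera to tool coordinates, whose origin is the TCP and whose axes are the tool frame's). Camera axes: x right, y down, z forward; pixel columns grow to the right and rows downward; lengths in m; the calibration is good to about 2 mm. A picture is of the moment at which its call begins: read the wrist's pose just before it. get_calibration takes no time and is no camera call.
- bot.sign_off(): hands the job in, once; it reports no verdict.
Trained networks look in the newest picture that a camera, given by its name, has taken for a name from the list of things; names that differ only in an ending like _2 or _b are one class to them, and where a whole thing is asked for, a point or a joint stands for the part that bears it (a point fixed in the world has none). Each returns a list of dicts, best first, with "confidence" (0 to 1); they miss things now and then, are a little off and sometimes report something else, mostly with a low value. They report only what shows in the picture. A call takes as long as a camera call. They do not tell look-alikes from the thing itself.
- bot.boxes_of(camera, name): "point" ([x, y, z] in m, in world coordinates, good to about 4 mm: the middle of the surface that is visible of it).
- bot.mark_of(camera, name): "point" ([x, y, z] in m, in world coordinates, good to about 4 mm: a listed point, or the origin of a listed thing).
The state is a dict: "t": time; "qpos": joint angles; "joint_vel": joint speeds; "tau": joint torques, N m; "tcp_pos": TCP position; "eef_rot": TCP orientation; "contact_force": force on the tool from outside, world axes, zero at the start; "wrist_torque": the same for the moment, N m; "grip_width": opening from 0.0 (shut) to 1.0 (fully open).
Only numpy, scipy, OpenCV 4.12 (cv2) and the standard library are available. Lean on these libraries where they do the work, as an engineer would, in place of code of your own. Each camera call takes 0.05 s, during which the arm holds its last target. There are 200 camera calls.

## Working session

There is one attempt and no reset: what is moved stays moved. The work goes in short steps, Python scripts to look and compute and a tool call to move; the robot and the scene stay as the last step left them, time stands still between calls to the robot, and variables do not carry over. Pictures are saved under pics/ and viewed, about 8 in all and at most 12, crops included, and the job is handed in when it is done.

Besides the shell and the picture viewer there is one more tool, called after "Emit:" as name([rows], argument=value, ...), one row to a line, values as JSON. move_arm: Moves the arm, as the interface text tells. Its arguments: {"type":"object","properties":{"deltas":{"type":"array","items":{"type":"object","properties":{"translation":{"type":"array","items":{"type":"number","minimum":-1,"maximum":1}},"dr":{"type":"array","items":{"type":"number","minimum":-1,"maximum":1}},"grip":{"type":"number"}}}},"newtons":{"type":"number"}},"required":["deltas"]}

```bash
ls; mkdir -p pics
cat > h.py <<'E'
import numpy as np,cv2
from cell import bot
from scipy.spatial.transform import Rotation as R
def save(cam,fn,img=None):
    im=bot.grab_frame(cam) if img is None else img
    cv2.imwrite('pics/'+fn,cv2.cvtColor(im,cv2.COLOR_RGB2BGR)); return im
E
python3 - <<'E'
from h import *
print(bot.state())
a=save('top','top0.png');
for c in('top','side','wrist'): print(c,bot.get_calibration(c))
b=save('side','side0.png')
for cam in('top','side'):
  for n in('board','bay','hole0','hole1','hole2','hole3','post0','post1','post2','post3'):
    print(cam,n,[(np.round(d['point'],4).tolist(),round(d['confidence'],2)) for d in bot.mark_of(cam,n)])
E
```

```text
pics
{'t': 0.0, 'qpos': array([ 1.03488850e+00,  3.59491719e-01,  1.51141767e+00, -5.95523886e-06,
        1.27247094e+00, -1.15085983e-01]), 'joint_vel': array([-0.00186989,  0.0005353 , -0.00083193, -0.00084909,  0.00042077,
       -0.00019428]), 'tau': array([ 5.16095442e-04, -5.15364540e+01, -2.70731342e+01,  6.79245964e-02,
        3.52799334e-02, -1.41679252e-04]), 'tcp_pos': array([0.24476112, 0.54706785, 0.22182311]), 'eef_rot': array([ 2.63574966e+00,  1.70804123e+00, -2.51168727e-03]), 'contact_force': array([-0.26369344,  0.20477391, -0.49673817]), 'wrist_torque': array([-0.00075029, -0.02530019, -0.03309202]), 'grip_width': 1.0053380714546674}
top {'fx': 530.1156995992854, 'fy': 530.1156995992854, 'cx': 276.01252493111065, 'cy': 201.6393584322462, 'k1': 0.01674769861361458, 'xyz': array([ 0.1871292 , -0.02208283,  1.6470506 ]), 'orientation': array([-2.13991929,  2.10256595, -0.18860308])}
side {'fx': 436.4151481232831, 'fy': 436.4151481232831, 'cx': 277.2397880462428, 'cy': 209.5271005337154, 'k1': -0.005977244947420361, 'xyz': array([ 0.09578481, -0.64752479,  0.8159191
[... 4960 characters left out ...]
91), ([0.5598, -0.175, 0.0471], 0.89), ([0.2849, 0.0773, 0.0445], 0.81), ([0.2054, -0.3707, 0.0463], 0.76), ([0.1283, -0.2559, 0.0472], 0.75), ([0.4866, -0.2097, 0.0493], 0.73), ([0.2775, 0.2009, 0.0476], 0.61), ([0.3465, 0.1922, 0.05], 0.6), ([0.3593, 0.1018, 0.0509], 0.57), ([0.2053, -0.2744, 0.0508], 0.56)]
side post3 [([0.4578, -0.0875, 0.0498], 0.93), ([0.5378, -0.0818, 0.0491], 0.91), ([0.5598, -0.175, 0.0471], 0.89), ([0.2849, 0.0773, 0.0445], 0.81), ([0.2054, -0.3707, 0.0463], 0.76), ([0.1283, -0.2559, 0.0472], 0.75), ([0.4866, -0.2097, 0.0493], 0.73), ([0.2775, 0.2009, 0.0476], 0.61), ([0.3465, 0.1922, 0.05], 0.6), ([0.3593, 0.1018, 0.0509], 0.57), ([0.2053, -0.2744, 0.0508], 0.56)]
```

```bash
python3 -c "
import cv2,numpy as np
a=cv2.imread('pics/top0.png');b=cv2.imread('pics/side0.png')
cv2.imwrite('pics/both.png',cv2.resize(np.vstack([a,b]),(400,600)) )
cv2.imwrite('pics/top0b.png',cv2.resize(a,(800,600)))"
```

```text
(no output)
```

View pics/top0b.png

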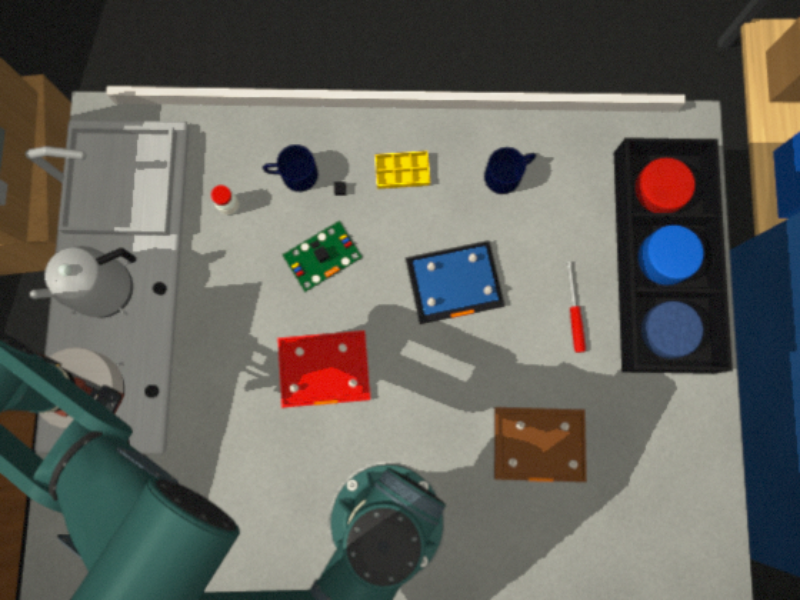

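View pics/side0.png

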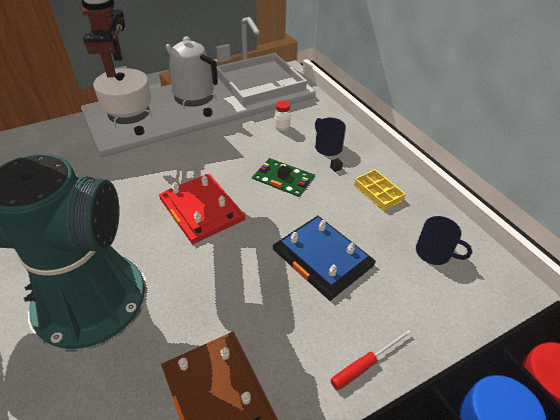

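```bash
cat >> h.py <<'E'
M=np.array([[-38,62],[-38,-62],[38,46],[38,-46]])/1e3
def fit(P,Q=M):
    P=np.array(P)[:,:2];pc=P.mean(0);qc=Q.mean(0)
    A=P-pc;B=Q-qc
    th=np.arctan2((B[:,0]*A[:,1]-B[:,1]*A[:,0]).sum(),(A*B).sum())
    c,s=np.cos(th),np.sin(th);Rm=np.array([[c,-s],[s,c]])
    t=pc-Rm@qc
    return t,th,(Q@Rm.T+t-P)
E
python3 - <<'E'
from h import *
T=[[.4586,-.0882],[.4874,-.2062],[.5382,-.0883],[.5591,-.1773]]
S=[[.4578,-.0875],[.4866,-.2097],[.5378,-.0818],[.5598,-.175]]
for P in(T,S):print('bay',fit(P))
T=[[.4983,.1858],[.5705,.0848],[.5737,.2194],[.6213,.1396]]
S=[[.4999,.1935],[.5681,.0823],[.575,.2184],[.6239,.1412]]
for P in(T,S):print('board',fit(P))
s=bot.state();Rm=R.from_rotvec(s['eef_rot']).as_matrix();print(Rm.round(3),s['tcp_pos'])
E
```

```text
bay (array([ 0.510825, -0.14    ]), np.float64(0.22023447673401583), array([[ 0.00159842,  0.00040105],
       [-0.00011273, -0.00260389],
       [-0.00034193,  0.00149035],
       [-0.00114375,  0.00071249]]))
bay (array([ 0.5105, -0.1385]), np.float64(0.24026332542711654), array([[ 0.00103812,  0.00017665],
       [ 0.00174496,  0.00193851],
       [-0.00133762, -0.00297891],
       [-0.00144545,  0.00086375]]))
board (array([0.56595, 0.1574 ]), np.float64(0.5976355930342725), array([[ 1.34985566e-03,  1.47123801e-03],
       [-1.07665035e-03, -3.56375496e-05],
       [-2.22031816e-03, -2.59105607e-03],
       [ 1.94711286e-03,  1.15545561e-03]]))
board (array([0.566725, 0.15885 ]), np.float64(0.5597561896111998), array([[ 0.00170365, -0.00228938],
       [-0.00065488,  0.00383493],
       [-0.00049945, -0.00039308],
       [-0.00054932, -0.00115247]]))
[[ 0.409  0.913 -0.   ]
 [ 0.913 -0.409 -0.   ]
 [-0.    -0.    -1.   ]] [0.24506688 0.54761686 0.22262529]
```

```bash
cat >> h.py <<'E'
def yaw(Rm): return np.arctan2(Rm[1,0],Rm[0,0])
def plan(xyz,yw,n):
    s=bot.state();p=np.array(s['tcp_pos']);R0=R.from_rotvec(s['eef_rot'])
    Rt=R.from_euler('z',yw)*R.from_matrix(np.diag([1,-1,-1.]))
    rv=(R0.inv()*Rt).as_rotvec();st=(np.array(xyz)-p)/n
    print('t',round(s['t'],2),'p',p.round(4),'yaw',round(yaw(R0.as_matrix()),4),'F',np.round(s['contact_force'],1),'gw',round(s['grip_width'],3))
    for i in range(n):
        Rc=R0*R.from_rotvec(rv*i/n)
        print(np.round(Rc.inv().apply(st)/.15,3).tolist(),np.round(rv/n/.1,3).tolist())
E
python3 -c "
from h import *
plan([.566,.158,.2],.58,9)"
```

```text
t 1.1 p [0.2451 0.5476 0.2226] yaw 1.15 F [ 0.2 -0.6 -0.1] gw 0.998
[-0.166, 0.335, 0.017] [0.0, 0.0, 0.633]
[-0.145, 0.345, 0.017] [0.0, 0.0, 0.633]
[-0.123, 0.353, 0.017] [0.0, 0.0, 0.633]
[-0.1, 0.36, 0.017] [0.0, 0.0, 0.633]
[-0.077, 0.366, 0.017] [0.0, 0.0, 0.633]
[-0.054, 0.37, 0.017] [0.0, 0.0, 0.633]
[-0.03, 0.373, 0.017] [0.0, 0.0, 0.633]
[-0.007, 0.374, 0.017] [0.0, 0.0, 0.633]
[0.017, 0.374, 0.017] [0.0, 0.0, 0.633]
```

Emit:
move_arm([
  {"translation": [-0.166,0.335,0.017],"dr": [0,0,0.633],"grip": 0.5},
  {"translation": [-0.145,0.345,0.017],"dr": [0,0,0.633],"grip": 0.5},
  {"translation": [-0.123,0.353,0.017],"dr": [0,0,0.633],"grip": 0.5},
  {"translation": [-0.1,0.36,0.017],"dr": [0,0,0.633],"grip": 0.5},
  {"translation": [-0.077,0.366,0.017],"dr": [0,0,0.633],"grip": 0.5},
  {"translation": [-0.054,0.37,0.017],"dr": [0,0,0.633],"grip": 0.5},
  {"translation": [-0.03,0.373,0.017],"dr": [0,0,0.633],"grip": 0.5},
  {"translation": [-0.007,0.374,0.017],"dr": [0,0,0.633],"grip": 0.5},
  {"translation": [0.017,0.374,0.017],"dr": [0,0,0.633],"grip": 0.5},
  {"translation": [0,0,0],"dr": [0,0,0],"grip": 0.5},
])

```text
t: 2.35
tcp_pos: [0.5756, 0.146, 0.2]
eef_rot: [-3.015, -0.874, -0.012]
contact_force: [-0.5, 0.0, 0.2]
grip_width: 0.504
```

Run:
```python
from h import *
plan([.566,.158,.2],.58,1)
im=save('wrist','w1.png')
for n in('board','hole0'):
    print(n,[(np.round(d['point'],4).tolist(),round(d['confidence'],2)) for d in bot.mark_of('wrist',n)])
```

```text
t 2.35 p [0.5756 0.146  0.2   ] yaw 0.5646 F [-0.5  0.   0.2] gw 0.504
[-0.012, -0.102, 0.0] [-0.0, -0.077, -0.154]
board [([0.4577, -0.088, 0.0501], 0.32)]
hole0 [([0.5729, 0.2157, 0.0008], 0.94), ([0.5681, 0.083, -0.0016], 0.9), ([0.4969, 0.1855, 0.0007], 0.86), ([0.6213, 0.1424, -0.0012], 0.78)]
```

View pics/w1.png

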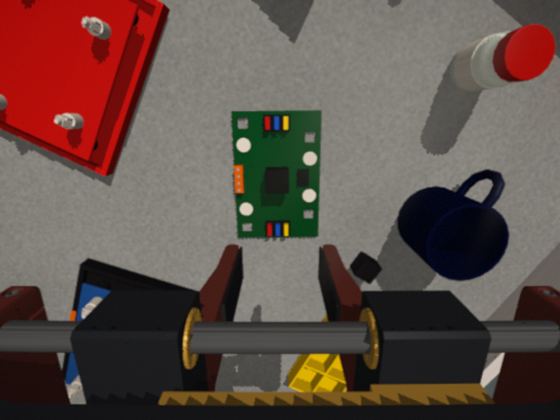

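```bash
cat >> h.py <<'E'
D=np.array([[-38,38],[-38,-38],[38,22],[38,-22]])/1e3
def campose(cam,s=None):
    c=bot.get_calibration(cam)
    if cam!='wrist': return c,R.from_rotvec(c['orientation']).as_matrix(),np.array(c['xyz'])
    s=s or bot.state();Rt=R.from_rotvec(s['eef_rot']).as_matrix();H=c['hand_eye']
    return c,Rt@H[:3,:3],Rt@H[:3,3]+s['tcp_pos']
def pix2w(cam,uv,z,s=None):
    c,Rm,o=campose(cam,s);out=[]
    for (u,v),zz in zip(np.atleast_2d(uv),np.broadcast_to(z,len(np.atleast_2d(uv)))):
        x,y=(u-c['cx'])/c['fx'],(v-c['cy'])/c['fy'];a,b=x,y
        for _ in range(10):
            k=1+c['k1']*(a*a+b*b);a,b=x/k,y/k
        d=Rm@[a,b,1];out.append(o+d*(zz-o[2])/d[2])
    return np.array(out)
def blobs(im,mask,amin,amax):
    n,_,st,ce=cv2.connectedComponentsWithStats(mask.astype(np.uint8))
    return [(ce[i].round(1).tolist(),int(st[i,4])) for i in range(1,n) if amin<st[i,4]<amax]
E
python3 - <<'E'
from h import *
im=cv2.cvtColor(cv2.imread('pics/w1.png'),cv2.COLOR_BGR2RGB).astype(int)
m=(im.min(2)>170)
m[:100]=0;m[245:]=0;m[:,:225]=0;m[:,330:]=0
B=blobs(im,m,50,400);print(B)
uv=[]
for g in[(243,145),(246,209),(310,158),(309,195)]:
    uv.append(min(B,key=lambda b:np.hypot(b[0][0]-g[0],b[0][1]-g[1]))[0])
print(fit(pix2w('wrist',uv,.004),D))
rel=pix2w('wrist',[[277,180]],.03);print('relay',rel)
print(fit([[.4969,.1855],[.5681,.083],[.5729,.2157],[.6213,.1424]]))
E
```

```text
[([243.0, 144.6], 134), ([309.4, 158.0], 109), ([308.6, 195.0], 105), ([245.7, 208.5], 104)]
(array([0.56255362, 0.15938232]), np.float64(0.5794738853995143), array([[ 4.74391857e-06,  4.10311851e-05],
       [ 1.60053769e-05,  3.08657381e-05],
       [-7.40978496e-05, -8.64174941e-05],
       [ 5.33485541e-05,  1.45205709e-05]]))
relay [[0.5620754  0.16098266 0.03      ]]
(array([0.5648 , 0.15665]), np.float64(0.6015016991531384), array([[ 0.00148487,  0.00076469],
       [ 0.00045414,  0.00102833],
       [-0.00280004,  0.00037988],
       [ 0.00086103, -0.0021729 ]]))
```

```bash
python3 -c "
from h import *
plan([.5627,.1592,.06],.579,5)"
```

```text
t 2.5 p [0.5723 0.1496 0.2   ] yaw 0.5695 F [-1.  -0.2 -0.3] gw 0.497
[-0.005, -0.017, 0.187] [-0.005, -0.012, -0.019]
[-0.005, -0.017, 0.187] [-0.005, -0.012, -0.019]
[-0.004, -0.017, 0.187] [-0.005, -0.012, -0.019]
[-0.004, -0.018, 0.187] [-0.005, -0.012, -0.019]
[-0.004, -0.018, 0.187] [-0.005, -0.012, -0.019]
```

Emit:
move_arm([
  {"translation": [-0.004,-0.011,0.18],"dr": [0,0,0],"grip": 0.5},
  {"translation": [-0.004,-0.011,0.18],"dr": [0,0,0],"grip": 0.5},
  {"translation": [-0.004,-0.011,0.18],"dr": [0,0,0],"grip": 0.5},
  {"translation": [0,0,0],"dr": [0,0,0],"grip": 0.5},
  {"translation": [0,0,0],"dr": [0,0,0],"grip": 0.5},
])

```text
t: 3.12
tcp_pos: [0.5645, 0.1608, 0.1197]
eef_rot: [-3.005, -0.898, -0.011]
contact_force: [-0.1, 0.1, 0.0]
grip_width: 0.5
```

```bash
cat >> h.py <<'E'
def dots(fn,z,R0=None,t0=None):
    """find white dots in a wrist picture, fit board pose; pose read right before the picture"""
    s=bot.state();im=save('wrist',fn).astype(int)
    m=(im.min(2)>165)
    B=blobs(im,m,60,900);print([b for b in B])
    return s,im,B
def project(cam,P,s=None):
    c,Rm,o=campose(cam,s);q=(np.atleast_2d(P)-o)@Rm;q=q[:,:2]/q[:,2:]
    return q*(1+c['k1']*(q**2).sum(1))[:,None]*c['fx']+[c['cx'],c['cy']]
def boardfit(s,B,t,th,z,tol=25):
    Rm=np.array([[np.cos(th),-np.sin(th)],[np.sin(th),np.cos(th)]])
    W=np.c_[D@Rm.T+t,np.full(4,z)];g=project('wrist',W,s);uv=[];idx=[]
    for i,p in enumerate(g):
        b=min(B,key=lambda b:np.hypot(*(np.array(b[0])-p)))
        if np.hypot(*(np.array(b[0])-p))<tol: uv.append(b[0]);idx.append(i)
    print('expected',g.round(0).tolist(),'used',idx)
    return fit(pix2w('wrist',uv,z,s),D[idx])
E
python3 - <<'E'
from h import *
s,im,B=dots('w2.png',.004)
print(boardfit(s,B,[.5655,.1563],.576,.004))
plan([.5655,.1563,.04],.576,2)
E
```

```text
[([236.4, 172.3], 193), ([319.3, 190.1], 173), ([317.2, 234.6], 147)]
expected [[236.0, 171.0], [238.0, 248.0], [319.0, 189.0], [317.0, 233.0]] used [0, 2, 3]
(array([0.5666842 , 0.15560458]), np.float64(0.5732318450210321), array([[ 9.08259273e-05,  2.26035101e-05],
       [-6.13420816e-05, -3.12585664e-05],
       [-2.94838457e-05,  8.65505630e-06]]))
t 3.17 p [0.5644 0.1608 0.1197] yaw 0.5805 F [0.3 0.  0.2] gw 0.501
[-0.007, 0.015, 0.266] [-0.016, -0.042, 0.023]
[-0.006, 0.015, 0.266] [-0.016, -0.042, 0.023]
```

Emit:
move_arm([
  {"translation": [-0.005,0.018,0.2],"dr": [-0.016,-0.042,0.03],"grip": 0.5},
  {"translation": [-0.004,0.017,0.2],"dr": [-0.016,-0.042,0.03],"grip": 0.5},
  {"translation": [0,0,0.14],"dr": [0,0,0],"grip": 0.5},
  {"translation": [0,0,0],"dr": [0,0,0],"grip": 0.5},
])

```text
t: 3.68
tcp_pos: [0.5714, 0.1577, 0.0429]
eef_rot: [3.011, 0.892, 0.017]
contact_force: [-0.0, 0.1, 0.4]
grip_width: 0.503
```

```bash
python3 -c "
from h import *
plan([.5662,.1556,.009],.574,2)"
```

```text
t 3.67 p [0.5714 0.1577 0.0429] yaw 0.5761 F [-0.   0.1  0.4] gw 0.503
[-0.019, -0.004, 0.113] [0.023, -0.05, 0.01]
[-0.019, -0.004, 0.113] [0.023, -0.05, 0.01]
```

Emit:
move_arm([
  {"translation": [-0.036,-0.008,0.04],"dr": [0.03,-0.05,0.01],"grip": 0.5},
  {"translation": [0,0,0.04],"dr": [0,0,0],"grip": 0.5},
  {"translation": [0,0,0.0],"dr": [0,0,0],"grip": 0.5},
])

```text
t: 4.05
tcp_pos: [0.5683, 0.1561, 0.0334]
eef_rot: [3.012, 0.891, 0.016]
contact_force: [-0.7, -0.4, 0.2]
grip_width: 0.499
```

```bash
python3 -c "
from h import *
plan([.5662,.1556,.009],.574,2)
s,im,B=dots('w3.png',.004)"
```

```text
t 4.05 p [0.5683 0.1561 0.0334] yaw 0.5751 F [-0.7 -0.4  0.2] gw 0.499
[-0.008, -0.003, 0.081] [0.017, -0.047, 0.006]
[-0.007, -0.002, 0.081] [0.017, -0.047, 0.006]
[([217.0, 185.5], 438), ([335.8, 209.6], 388)]
```

View pics/w3.png

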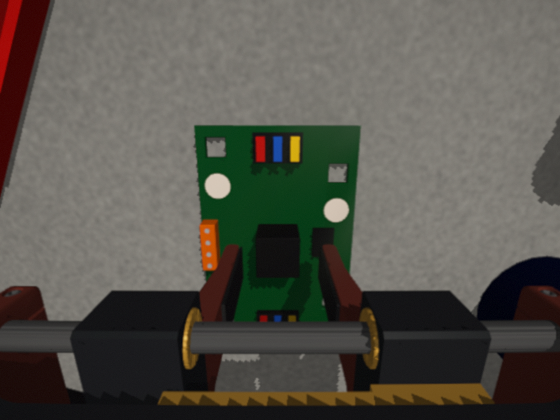

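```bash
python3 -c "
import cv2
a=cv2.imread('pics/w3.png')[200:300,190:370];b=cv2.imread('pics/w1.png')[100:245,220:335]
import numpy as np
a=cv2.resize(a,(720,400),interpolation=2);b=cv2.resize(b,(317,400),interpolation=2)
c=np.hstack([a,b]);c=cv2.resize(c,(800,int(400*800/1037)));cv2.imwrite('pics/c1.png',np.clip(c.astype(float)*2,0,255))"
```

```text
[ WARN:0@0.050] global loadsave.cpp:1063 imwrite_ Unsupported depth image for selected encoder is fallbacked to CV_8U.
```

View pics/c1.png

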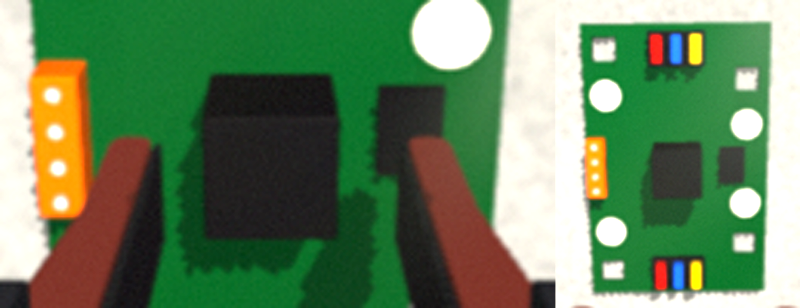

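Emit:
move_arm([
  {"translation": [-0.016,-0.003,0.06],"dr": [0.03,-0.07,0.01],"grip": 0.6},
  {"translation": [-0.004,-0.002,0.06],"dr": [0.01,-0.03,0],"grip": 0.6},
  {"translation": [0,0,0.03],"dr": [0,0,0],"grip": 0.6},
  {"translation": [0,0,0],"dr": [0,0,0],"grip": 0.6},
])

```text
t: 4.6
tcp_pos: [0.5655, 0.1551, 0.0096]
eef_rot: [-3.013, -0.889, 0.002]
contact_force: [0.7, -0.3, 0.7]
grip_width: 0.397
```

```bash
python3 -c "
from h import *
plan([.5662,.1556,.011],.574,1)"
```

```text
t 4.6 p [0.5655 0.1551 0.0096] yaw 0.5741 F [ 0.7 -0.3  0.7] gw 0.397
[0.005, -0.0, -0.009] [-0.007, 0.01, 0.001]
```

Emit:
move_arm([
  {"translation": [0.004,0,-0.005],"grip": 1},
  {"translation": [0,0,0],"grip": 1},
  {"translation": [0,0,0],"grip": 1},
  {"translation": [0,0,0],"grip": 1},
  {"translation": [0,0,-0.02],"grip": 1},
  {"translation": [0,0,-0.1],"grip": 1},
  {"translation": [0,0,-0.15],"grip": 1},
  {"translation": [0,0,-0.15],"grip": 1},
  {"translation": [0,0,-0.15],"grip": 1},
  {"translation": [0,0,0],"grip": 1},
], newtons=30)

```text
$.deltas[0]: bad value
```

```bash
python3 -c "
from h import *
plan([.5107,-.1393,.15],.23,9)
s,im,B=dots('w4.png',0)"
```

```text
t 4.6 p [0.5655 0.1551 0.0096] yaw 0.5741 F [ 0.7 -0.3  0.7] gw 0.397
[-0.153, 0.161, -0.104] [-0.001, 0.001, 0.382]
[-0.146, 0.167, -0.104] [-0.001, 0.001, 0.382]
[-0.14, 0.172, -0.104] [-0.001, 0.001, 0.382]
[-0.133, 0.177, -0.104] [-0.001, 0.001, 0.382]
[-0.126, 0.182, -0.104] [-0.001, 0.001, 0.382]
[-0.119, 0.187, -0.104] [-0.001, 0.001, 0.382]
[-0.112, 0.192, -0.104] [-0.001, 0.001, 0.382]
[-0.105, 0.196, -0.104] [-0.001, 0.001, 0.382]
[-0.097, 0.2, -0.104] [-0.001, 0.001, 0.382]
[([214.5, 195.6], 563), ([348.3, 222.7], 493)]
```

Emit:
move_arm([
  {"translation": [0.004,0,-0.005],"dr": [0,0,0],"grip": 1},
  {"translation": [0,0,0],"dr": [0,0,0],"grip": 1},
  {"translation": [0,0,0],"dr": [0,0,0],"grip": 1},
  {"translation": [0,0,0],"dr": [0,0,0],"grip": 1},
  {"translation": [0,0,-0.02],"dr": [0,0,0],"grip": 1},
  {"translation": [0,0,-0.1],"dr": [0,0,0],"grip": 1},
  {"translation": [0,0,-0.15],"dr": [0,0,0],"grip": 1},
  {"translation": [0,0,-0.2],"dr": [0,0,0],"grip": 1},
  {"translation": [0,0,-0.2],"dr": [0,0,0],"grip": 1},
  {"translation": [0,0,0],"dr": [0,0,0],"grip": 1},
], newtons=30)

```text
t: 5.9
tcp_pos: [0.5667, 0.1556, 0.1179]
eef_rot: [-3.013, -0.89, -0.002]
contact_force: [-0.3, 0.2, -2.4]
grip_width: 0.294
```

```bash
python3 -c "
from h import *
plan([.5107,-.1393,.15],.23,7)
s,im,B=dots('w4.png',0)"
```

```text
t 5.9 p [0.5667 0.1556 0.1179] yaw 0.5742 F [-0.3  0.2 -2.4] gw 0.294
[-0.197, 0.207, -0.031] [-0.0, -0.002, 0.492]
[-0.187, 0.216, -0.031] [-0.0, -0.002, 0.492]
[-0.176, 0.225, -0.031] [-0.0, -0.002, 0.492]
[-0.165, 0.234, -0.031] [-0.0, -0.002, 0.492]
[-0.153, 0.241, -0.031] [-0.0, -0.002, 0.492]
[-0.141, 0.249, -0.031] [-0.0, -0.002, 0.492]
[-0.129, 0.255, -0.031] [-0.0, -0.002, 0.492]
[([212.8, 195.1], 573), ([345.7, 222.0], 507), ([344.4, 284.3], 157)]
```

Emit:
move_arm([
  {"translation": [-0.197,0.207,-0.05],"dr": [0,0,0.492],"grip": 1},
  {"translation": [-0.187,0.216,-0.03],"dr": [0,0,0.492],"grip": 1},
  {"translation": [-0.176,0.225,-0.02],"dr": [0,0,0.492],"grip": 1},
  {"translation": [-0.165,0.234,0],"dr": [0,0,0.492],"grip": 1},
  {"translation": [-0.153,0.241,0],"dr": [0,0,0.492],"grip": 1},
  {"translation": [-0.141,0.249,0],"dr": [0,0,0.492],"grip": 1},
  {"translation": [-0.1,0.2,0],"dr": [0,0,0.492],"grip": 1},
  {"translation": [0,0,0],"dr": [0,0,0],"grip": 1},
  {"translation": [0,0,0],"dr": [0,0,0],"grip": 1},
])

```text
t: 7.08
tcp_pos: [0.5012, -0.136, 0.1212]
eef_rot: [-3.116, -0.345, 0.026]
contact_force: [0.1, 0.3, -1.9]
grip_width: 0.296
```

```bash
python3 -c "
from h import *
plan([.5107,-.1393,.11],.23,2)"
```

```text
t 7.08 p [ 0.5012 -0.136   0.1212] yaw 0.2204 F [ 0.1  0.3 -1.9] gw 0.296
[0.029, 0.018, 0.037] [-0.041, 0.08, -0.048]
[0.029, 0.018, 0.037] [-0.041, 0.08, -0.048]
```

Emit:
move_arm([
  {"translation": [0.058,0.036,0],"dr": [-0.08,0.16,-0.09],"grip": 1},
  {"translation": [0.005,0.003,0.02],"dr": [-0.01,0.02,-0.01],"grip": 1},
  {"translation": [0,0,0],"dr": [0,0,0],"grip": 1},
  {"translation": [0,0,0],"dr": [0,0,0],"grip": 1},
])

```text
t: 7.58
tcp_pos: [0.5126, -0.1367, 0.117]
eef_rot: [-3.12, -0.369, -0.004]
contact_force: [-0.2, 0.6, -1.1]
grip_width: 0.296
```

```bash
python3 -c "
from h import *
plan([.5107,-.1393,.105],.23,2)
s,im,B=dots('w5.png',0)
c=im[90:300,180:380].astype(np.uint8);save('','w5c.png',cv2.resize(c,(571,600),interpolation=2))
plan([.5107,-.1393,.105],.23,2)
z=s['tcp_pos'][2]-.0105+.004
print(boardfit(s,B,s['tcp_pos'][:2],.23,z))
"
```

```text
t 7.58 p [ 0.5126 -0.1367  0.117 ] yaw 0.2356 F [-0.2  0.6 -1.1] gw 0.296
[-0.008, 0.007, 0.04] [0.0, -0.013, 0.028]
[-0.008, 0.007, 0.04] [0.0, -0.013, 0.028]
[([212.8, 195.1], 574), ([345.7, 222.0], 507), ([344.3, 284.2], 158)]
t 7.62 p [ 0.5126 -0.1368  0.117 ] yaw 0.2355 F [-0.4 -0.2 -2. ] gw 0.295
[-0.008, 0.007, 0.04] [0.0, -0.013, 0.027]
[-0.008, 0.007, 0.04] [0.0, -0.013, 0.027]
expected [[213.0, 195.0], [220.0, 311.0], [346.0, 222.0], [341.0, 289.0]] used [0, 2, 3]
(array([ 0.51343721, -0.13579275]), np.float64(0.261094039300362), array([[ 2.70497184e-05, -1.88615133e-04],
       [-1.05739709e-04,  1.78092071e-03],
       [ 7.86899903e-05, -1.59230557e-03]]))
```

View pics/w5c.png

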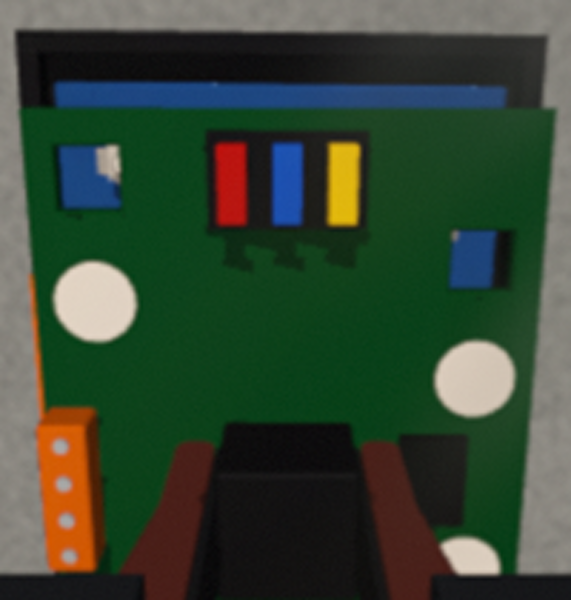

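```bash
cat >> h.py <<'E'
def xf(t,th,Q,z): 
    c,s=np.cos(th),np.sin(th);return np.c_[Q@np.array([[c,s],[-s,c]])+t,np.full(len(Q),z)]
E
python3 - <<'E'
from h import *
s=bot.state()
uv=np.array([[212.8,195.1],[345.7,222.0]])
for dz in(.104,.1065,.1105,.1125):
    P=pix2w('wrist',uv,dz,s);t,th,r=fit(P,D[[0,2]]);print(dz,t,th,np.hypot(*(P[1]-P[0])[:2]),np.hypot(.076,.016))
print('tcp',s['tcp_pos'],'crop: hole0 [60-122,147-208] hole2 [450-512,231-288]')
f=lambda P:((project('wrist',P,s)-[180,90])*600/210).round(0).tolist()
for bt,bth in(((.5107,-.1393),.23),((.5107,-.1393),.24),((.5127,-.1368),.2355)):
    for z in(.048,.057,.064):
        print(bth,z,f(xf(np.array(bt),bth,M[[0,2]],z)))
im=cv2.cvtColor(cv2.imread('pics/w5.png'),cv2.COLOR_BGR2RGB)
# top-view tray wall corners (z=.018), outer
for bt,bth in(((.5107,-.1393),.23),((.5127,-.1368),.2355)):
    print('wall corners',f(xf(np.array(bt),bth,np.array([[-.075,.095],[.075,.095]]),.018)))
E
```

```text
0.104 [ 0.5131386  -0.13867794] 0.23555711566089105 0.08072965432068424 0.0776659513557904
0.1065 [ 0.51296121 -0.13796549] 0.23555711566089096 0.07957942040148834 0.0776659513557904
0.1105 [ 0.51267738 -0.13682558] 0.23555711566089121 0.07773904613077491 0.0776659513557904
0.1125 [ 0.51253547 -0.13625562] 0.23555711566089105 0.07681885899541825 0.0776659513557904
tcp [ 0.51257437 -0.13675222  0.11704419] crop: hole0 [60-122,147-208] hole2 [450-512,231-288]
0.23 0.048 [[130.0, 159.0], [421.0, 222.0]]
0.23 0.057 [[124.0, 162.0], [426.0, 228.0]]
0.23 0.064 [[119.0, 164.0], [431.0, 232.0]]
0.24 0.048 [[128.0, 160.0], [420.0, 221.0]]
0.24 0.057 [[122.0, 163.0], [425.0, 226.0]]
0.24 0.064 [[117.0, 166.0], [429.0, 231.0]]
0.2355 0.048 [[139.0, 152.0], [430.0, 214.0]]
0.2355 0.057 [[133.0, 155.0], [436.0, 219.0]]
0.2355 0.064 [[128.0, 157.0], [441.0, 223.0]]
wall corners [[12.0, 29.0], [545.0, 33.0]]
wall corners [[18.0, 24.0], [553.0, 24.0]]
```

Emit:
move_arm([
  {"translation": [-0.013,0.017,0.07],"dr": [0,-0.02,0.07],"grip": 1},
  {"translation": [-0.003,0.003,0.07],"dr": [0,0,0],"grip": 1},
  {"translation": [0,0,0.06],"dr": [0,0,0],"grip": 1},
  {"translation": [0,0,0],"dr": [0,0,0],"grip": 1},
  {"translation": [0,0,0],"dr": [0,0,0],"grip": 1},
])

```text
t: 8.25
tcp_pos: [0.5103, -0.1404, 0.0843]
eef_rot: [-3.121, -0.357, 0.001]
contact_force: [0.2, -0.5, -1.9]
grip_width: 0.293
```

```bash
cat >> h.py <<'E'
def peep(fn,bt,bth):
    plan([*bt,.085],bth,1)
    s,im,B=dots(fn,0)
    c=im[90:300,180:380].astype(np.uint8);save('','c'+fn,cv2.resize(c,(571,600),interpolation=2))
    f=lambda P:((project('wrist',P,s)-[180,90])*600/210).round(0).tolist()
    for z in(.048,.057,.064): print(z,f(xf(np.array(bt),bth,M[[0,2]],z)))
    print('wall',f(xf(np.array(bt),bth,np.array([[-.075,.095],[.075,.095]]),.018)))
E
python3 -c "
from h import *
peep('w6.png',(.5113,-.1398),.228)
"
```

```text
t 8.25 p [ 0.5103 -0.1404  0.0843] yaw 0.2277 F [ 0.2 -0.5 -1.9] gw 0.293
[0.008, -0.002, -0.005] [-0.008, 0.007, -0.003]
[([212.9, 195.1], 584), ([345.8, 222.1], 522), ([344.6, 284.5], 172)]
0.048 [[120.0, 161.0], [458.0, 233.0]]
0.057 [[113.0, 165.0], [466.0, 240.0]]
0.064 [[106.0, 168.0], [472.0, 246.0]]
wall [[-15.0, 14.0], [597.0, 15.0]]
```

View pics/cw6.png

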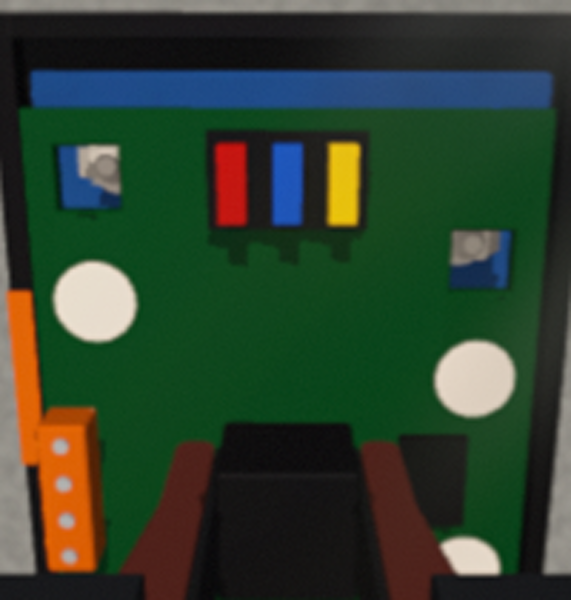

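Emit:
move_arm([
  {"translation": [0.008,-0.005,0.02],"dr": [-0.01,0.01,0],"grip": 1},
  {"translation": [0.002,-0.002,0.03],"dr": [0,0,0],"grip": 1},
  {"translation": [0,0,0.03],"dr": [0,0,0],"grip": 1},
  {"translation": [0,0,0],"dr": [0,0,0],"grip": 1},
])

```text
t: 8.8
tcp_pos: [0.5121, -0.139, 0.0721]
eef_rot: [3.12, 0.357, 0.002]
contact_force: [0.4, -0.1, -1.8]
grip_width: 0.297
```

```bash
python3 -c "
from h import *
peep('w7.png',(.5112,-.1394),.228)
"
```

```text
t 8.8 p [ 0.5121 -0.139   0.0721] yaw 0.2279 F [ 0.4 -0.1 -1.8] gw 0.297
[-0.006, 0.001, -0.086] [0.011, -0.014, -0.001]
[([206.9, 150.5], 79), ([346.7, 180.1], 75), ([212.9, 195.1], 587), ([345.8, 222.0], 527), ([344.6, 284.6], 176)]
0.048 [[99.0, 169.0], [459.0, 245.0]]
0.057 [[90.0, 173.0], [467.0, 253.0]]
0.064 [[83.0, 177.0], [474.0, 260.0]]
wall [[-42.0, 12.0], [606.0, 13.0]]
```

Emit:
move_arm([
  {"translation": [-0.01,-0.004,0],"dr": [0.01,-0.01,0],"grip": 1},
  {"translation": [-0.001,-0.001,0.01],"dr": [0,0,0],"grip": 1},
  {"translation": [0,0,0.015],"dr": [0,0,0],"grip": 1},
  {"translation": [0,0,0],"dr": [0,0,0],"grip": 1},
])

```text
t: 9.35
tcp_pos: [0.5105, -0.1388, 0.0685]
eef_rot: [3.121, 0.357, 0.002]
contact_force: [0.0, -0.4, -2.2]
grip_width: 0.292
```

```bash
python3 -c "
from h import *
peep('w8.png',(.5106,-.1388),.228)
"
```

```text
t 9.35 p [ 0.5105 -0.1388  0.0685] yaw 0.2278 F [ 0.  -0.4 -2.2] gw 0.292
[0.001, 0.0, -0.11] [0.004, -0.01, -0.002]
[([210.3, 151.0], 134), ([349.1, 179.8], 141), ([212.9, 195.1], 587), ([345.8, 222.0], 527), ([344.7, 284.6], 177)]
0.048 [[101.0, 170.0], [467.0, 247.0]]
0.057 [[92.0, 174.0], [476.0, 256.0]]
0.064 [[84.0, 178.0], [483.0, 262.0]]
wall [[-43.0, 10.0], [616.0, 11.0]]
```

View pics/cw8.png

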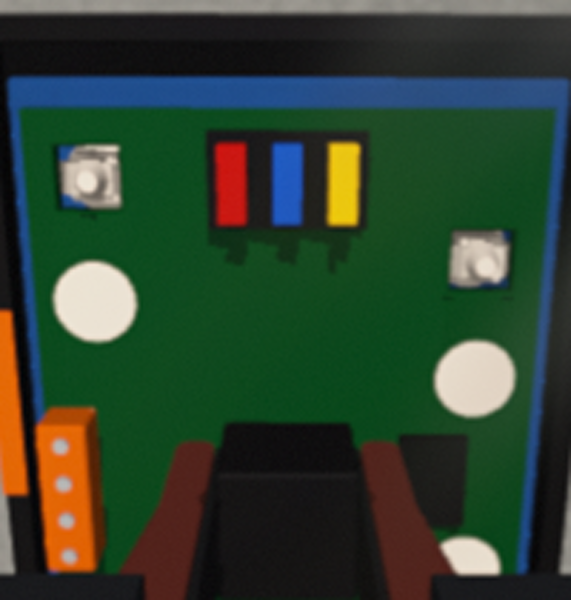

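Emit:
move_arm([
  {"translation": [0,0.002,0.008],"dr": [0,0,0],"grip": 1},
  {"translation": [0,0,0.008],"dr": [0,0,0],"grip": 1},
  {"translation": [0,0,0],"dr": [0,0,0],"grip": 1},
])

```text
t: 9.78
tcp_pos: [0.5108, -0.1392, 0.0667]
eef_rot: [3.121, 0.357, 0.002]
contact_force: [-0.7, -0.2, 2.5]
grip_width: 0.297
```

Emit:
move_arm([
  {"translation": [0,0,0],"dr": [0,0,0],"grip": 0.6},
  {"translation": [0,0,0],"dr": [0,0,0],"grip": 0.6},
  {"translation": [0,0,0],"dr": [0,0,0],"grip": 0.6},
  {"translation": [0,0,-0.04],"dr": [0,0,0],"grip": 0.6},
  {"translation": [0,0,-0.1],"dr": [0,0,0],"grip": 0.6},
  {"translation": [0,0,-0.15],"dr": [0,0,0],"grip": 0.6},
  {"translation": [0,0,0],"dr": [0,0,0],"grip": 1},
  {"translation": [0,0,0],"dr": [0,0,0],"grip": 1},
])

```text
t: 10.78
tcp_pos: [0.5116, -0.1396, 0.1135]
eef_rot: [3.119, 0.357, 0.006]
contact_force: [0.8, 0.3, -0.3]
grip_width: 0.213
```

```bash
python3 -c "
from h import *
s,im,B=dots('w9.png',0)
t,th,r=boardfit(s,B,[.5106,-.139],.228,.061);print(t,th,r)
print('dots',xf(t,th,D,.061).round(4).tolist())
q=xf(t,th,D,.061)
plan([q[0][0],q[0][1],.075],th,3)
"
```

```text
[([225.2, 178.6], 368), ([331.6, 200.6], 331), ([328.5, 256.3], 269), ([229.0, 274.5], 233)]
expected [[225.0, 178.0], [230.0, 275.0], [331.0, 200.0], [328.0, 256.0]] used [0, 1, 2, 3]
[ 0.5106544  -0.13920026] 0.22157198517832513 [[-1.06215650e-04  2.86284239e-04]
 [ 4.23876286e-04 -1.86051628e-05]
 [-9.77151952e-05 -1.39952534e-04]
 [-2.19945441e-04 -1.27726543e-04]]
dots [[0.4652, -0.1105, 0.061], [0.4819, -0.1846, 0.061], [0.5429, -0.1094, 0.061], [0.5526, -0.1523, 0.061]]
t 10.82 p [ 0.5118 -0.1396  0.1135] yaw 0.2279 F [-0.2  0.8 -0.4] gw 0.164
[-0.086, -0.087, 0.085] [0.008, -0.012, 0.021]
[-0.087, -0.086, 0.085] [0.008, -0.012, 0.021]
[-0.087, -0.086, 0.085] [0.008, -0.012, 0.021]
```

Emit:
move_arm([
  {"translation": [-0.086,-0.087,0.02],"dr": [0.008,-0.012,0],"grip": 1},
  {"translation": [-0.086,-0.087,0.02],"dr": [0.008,-0.012,0],"grip": 1},
  {"translation": [-0.086,-0.087,0.02],"dr": [0.008,-0.012,0],"grip": 1},
  {"translation": [0,0,0.05],"dr": [0,0,0],"grip": 1},
  {"translation": [0,0,0],"dr": [0,0,0],"grip": 1},
])

```text
t: 11.45
tcp_pos: [0.4633, -0.1094, 0.0936]
eef_rot: [-3.12, -0.357, 0.005]
contact_force: [-0.7, -1.2, -0.5]
grip_width: 0.007
```

```bash
python3 -c "
from h import *
plan([.4652,-.1105,.066],.2277,2)
"
```

```text
t 11.45 p [ 0.4633 -0.1094  0.0936] yaw 0.2276 F [-0.7 -1.2 -0.5] gw 0.007
[0.005, 0.005, 0.092] [-0.009, 0.013, -0.0]
[0.005, 0.005, 0.092] [-0.009, 0.013, -0.0]
```

Emit:
move_arm([
  {"translation": [0.009,0.009,0.06],"dr": [-0.01,0.01,0],"grip": 1},
  {"translation": [0.001,0.001,0.07],"dr": [0,0,0],"grip": 1},
  {"translation": [0,0,0.03],"dr": [0,0,0],"grip": 1},
  {"translation": [0,0,0.013],"dr": [0,0,0],"grip": 1},
  {"translation": [0,0,0],"dr": [0,0,0],"grip": 1},
])

```text
t: 12.08
tcp_pos: [0.467, -0.1117, 0.0652]
eef_rot: [-3.121, -0.356, 0.002]
contact_force: [0.2, -0.3, 0.1]
grip_width: 0.007
```

Emit:
move_arm([
  {"translation": [-0.008,-0.008,0.01],"dr": [0,0,0],"grip": 1},
  {"translation": [0,0,0.015],"dr": [0,0,0],"grip": 1},
  {"translation": [0,0,0.01],"dr": [0,0,0],"grip": 1},
  {"translation": [0,0,0.01],"dr": [0,0,0],"grip": 1},
])

```text
t: 12.58
tcp_pos: [0.4659, -0.1109, 0.059]
eef_rot: [3.121, 0.356, 0.0]
contact_force: [-1.1, -0.1, 4.7]
grip_width: -0.0
```

Emit:
move_arm([
  {"translation": [0,0,0.01],"dr": [0,0,0],"grip": 1},
  {"translation": [0,0,0.01],"dr": [0,0,0],"grip": 1},
  {"translation": [0,0,0.01],"dr": [0,0,0],"grip": 1},
])

```text
t: 12.95
tcp_pos: [0.466, -0.1109, 0.0551]
eef_rot: [3.121, 0.356, 0.001]
contact_force: [-2.4, 0.6, 8.0]
grip_width: 0.004
```

Emit:
move_arm([
  {"translation": [0,0,0.01],"dr": [0,0,0],"grip": 1},
  {"translation": [0,0,0.01],"dr": [0,0,0],"grip": 1},
])

```text
t: 13.2
tcp_pos: [0.466, -0.111, 0.0528]
eef_rot: [3.12, 0.356, 0.001]
contact_force: [-1.6, 0.1, 8.9]
grip_width: 0.004
```

Emit:
move_arm([
  {"translation": [0,0,0.01],"dr": [0,0,0],"grip": 1},
])

```text
t: 13.32
tcp_pos: [0.466, -0.111, 0.0518]
eef_rot: [3.12, 0.356, 0.001]
contact_force: [-2.7, 0.4, 10.6]
grip_width: 0.006
```

Emit:
move_arm([
  {"translation": [0,0,0.01],"dr": [0,0,0],"grip": 1},
])

```text
t: 13.45
tcp_pos: [0.4659, -0.111, 0.0507]
eef_rot: [3.12, 0.356, 0.002]
contact_force: [-3.0, 1.0, 11.0]
grip_width: 0.006
```

Emit:
move_arm([
  {"translation": [0,0,0.01],"dr": [0,0,0],"grip": 1},
])

```text
t: 13.58
tcp_pos: [0.466, -0.1109, 0.0498]
eef_rot: [3.12, 0.357, 0.002]
contact_force: [-3.2, 0.2, 12.0]
grip_width: 0.007
```

Emit:
move_arm([
  {"translation": [0,0,0.01],"dr": [0,0,0],"grip": 1},
])

```text
t: 13.7
tcp_pos: [0.466, -0.1111, 0.0488]
eef_rot: [3.119, 0.357, 0.003]
contact_force: [-2.9, 0.4, 8.7]
grip_width: 0.007
```

Emit:
move_arm([
  {"translation": [0,0,0.007],"dr": [0,0,0],"grip": 1},
])

```text
t: 13.82
tcp_pos: [0.466, -0.1111, 0.0481]
eef_rot: [3.119, 0.357, 0.003]
contact_force: [-2.0, 0.4, 9.2]
grip_width: 0.004
```

Emit:
move_arm([
  {"translation": [0,0,-0.06],"dr": [0,0,0],"grip": 1},
  {"translation": [0,0,-0.15],"dr": [0,0,0],"grip": 1},
  {"translation": [0,0,-0.2],"dr": [0,0,0],"grip": 1},
  {"translation": [0.12,0.12,-0.1],"dr": [0,0,0],"grip": 1},
  {"translation": [0.12,0.12,-0.1],"dr": [0,0,0],"grip": 1},
  {"translation": [0,0,0],"dr": [0,0,0],"grip": 1},
])

```text
t: 14.58
tcp_pos: [0.5095, -0.1382, 0.1424]
eef_rot: [3.12, 0.357, 0.002]
contact_force: [-0.2, 0.6, -0.6]
grip_width: 0.004
```

```bash
cat >> h.py <<'E'
from scipy.optimize import least_squares
def pose6(fn,z0=.061):
    s,im,B=dots(fn,0)
    W0=np.c_[D,np.zeros(4)]
    def pts(p,Q): return R.from_euler('ZYX',p[3:]).apply(Q)+p[:3]
    p=np.array([.5106,-.139,z0,.224,0,0]);g=project('wrist',pts(p,W0),s);uv=[];idx=[]
    for i,q in enumerate(g):
        b=min(B,key=lambda b:np.hypot(*(np.array(b[0])-q)))
        if np.hypot(*(np.array(b[0])-q))<25: uv.append(b[0]);idx.append(i)
    uv=np.array(uv);sc=np.array([.003,.003,.01,.02,.06,.06])*30
    r=least_squares(lambda x:np.r_[(project('wrist',pts(x,W0[idx]),s)-uv).ravel(),(x-p)/sc],p,x_scale=sc)
    H=np.c_[M,np.full(4,-.004)]
    print('used',idx,'pose',r.x.round(4),'rms',np.sqrt((r.fun[:2*len(idx)]**2).mean()).round(2))
    q=pts(r.x,H);print('hole z mm',(q[:,2]*1e3).round(1));print('dots',pts(r.x,W0).round(4).tolist())
    return r.x,s,im
E
python3 -c "
from h import *
plan([.5107,-.139,.13],.2277,2)
pose6('w10.png')
"
```

```text
t 14.57 p [ 0.5095 -0.1382  0.1424] yaw 0.2278 F [-0.2  0.6 -0.6] gw 0.004
[0.003, 0.004, 0.041] [0.009, -0.007, 0.0]
[0.003, 0.004, 0.041] [0.009, -0.007, 0.0]
[([234.8, 172.7], 256), ([327.5, 194.5], 262), ([325.0, 245.6], 222), ([237.1, 259.0], 198)]
used [0, 1, 2, 3] pose [ 0.5103 -0.1396  0.0597  0.2231 -0.0952 -0.0449] rms 0.0
hole z mm [49.3 54.8 57.2 61.3]
dots [[0.4652, -0.1109, 0.0543], [0.4817, -0.185, 0.0577], [0.5424, -0.1098, 0.0623], [0.552, -0.1527, 0.0643]]
```

```bash
python3 -c "
from h import *
plan([.4817,-.185,.085],.2277,4)
"
```

```text
t 14.62 p [ 0.5075 -0.1371  0.1414] yaw 0.228 F [ 0.   0.3 -0.7] gw 0.004
[-0.06, 0.068, 0.094] [-0.001, 0.003, 0.001]
[-0.06, 0.068, 0.094] [-0.001, 0.003, 0.001]
[-0.06, 0.068, 0.094] [-0.001, 0.003, 0.001]
[-0.06, 0.068, 0.094] [-0.001, 0.003, 0.001]
```

Emit:
move_arm([
  {"translation": [-0.08,0.09,0.06],"dr": [0,0,0],"grip": 1},
  {"translation": [-0.08,0.09,0.06],"dr": [0,0,0],"grip": 1},
  {"translation": [-0.075,0.085,0.06],"dr": [0,0,0],"grip": 1},
  {"translation": [0,0,0.12],"dr": [0,0,0],"grip": 1},
  {"translation": [0,0,0],"dr": [0,0,0],"grip": 1},
])

```text
t: 15.25
tcp_pos: [0.4728, -0.1857, 0.0902]
eef_rot: [-3.116, -0.355, 0.016]
contact_force: [-0.2, -0.6, 1.0]
grip_width: 0.007
```

```bash
python3 -c "
from h import *
plan([.4817,-.185,.064],.2277,1)
"
```

```text
t 15.25 p [ 0.4728 -0.1857  0.0902] yaw 0.2271 F [-0.2 -0.6  1. ] gw 0.007
[0.06, 0.01, 0.174] [-0.062, 0.094, -0.006]
```

Emit:
move_arm([
  {"translation": [0.055,0.008,0.05],"dr": [-0.06,0.09,0],"grip": 1},
  {"translation": [0,0,0.05],"dr": [0,0,0],"grip": 1},
  {"translation": [0,0,0.03],"dr": [0,0,0],"grip": 1},
  {"translation": [0,0,0],"dr": [0,0,0],"grip": 1},
])

```text
t: 15.75
tcp_pos: [0.4819, -0.1855, 0.0698]
eef_rot: [3.121, 0.356, 0.002]
contact_force: [-0.1, 0.0, 0.0]
grip_width: 0.005
```

```bash
python3 -c "
from h import *
plan([.4817,-.185,.060],.2277,1)
"
```

```text
t 15.75 p [ 0.4819 -0.1855  0.0698] yaw 0.2271 F [-0.1  0.   0. ] gw 0.005
[-0.001, -0.004, 0.065] [0.008, -0.01, -0.006]
```

Touch at about 0.058.

Emit:
move_arm([
  {"translation": [0,-0.003,0.02],"dr": [0,0,0],"grip": 1},
  {"translation": [0,0,0.02],"dr": [0,0,0],"grip": 1},
  {"translation": [0,0,0.02],"dr": [0,0,0],"grip": 1},
  {"translation": [0,0,0.015],"dr": [0,0,0],"grip": 1},
  {"translation": [0,0,0.01],"dr": [0,0,0],"grip": 1},
  {"translation": [0,0,0.01],"dr": [0,0,0],"grip": 1},
])

```text
t: 16.5
tcp_pos: [0.4826, -0.1851, 0.0557]
eef_rot: [3.12, 0.357, 0.004]
contact_force: [-0.9, 1.3, 5.1]
grip_width: 0.007
```

Emit:
move_arm([
  {"translation": [0,0,0.01],"dr": [0,0,0],"grip": 1},
  {"translation": [0,0,0.01],"dr": [0,0,0],"grip": 1},
])

```text
t: 16.75
tcp_pos: [0.4828, -0.1851, 0.0533]
eef_rot: [3.119, 0.357, 0.005]
contact_force: [-1.7, 1.5, 7.4]
grip_width: 0.003
```

Emit:
move_arm([
  {"translation": [0,0,0.01],"dr": [0,0,0],"grip": 1},
  {"translation": [0,0,0.01],"dr": [0,0,0],"grip": 1},
])

```text
t: 17.0
tcp_pos: [0.483, -0.1852, 0.0508]
eef_rot: [3.119, 0.356, 0.006]
contact_force: [-2.0, 0.6, 5.4]
grip_width: 0.004
```

Emit:
move_arm([
  {"translation": [0,0,0.01],"dr": [0,0,0],"grip": 1},
])

```text
t: 17.12
tcp_pos: [0.4831, -0.1853, 0.0494]
eef_rot: [3.119, 0.356, 0.006]
contact_force: [-1.9, 0.7, 6.3]
grip_width: 0.006
```

Emit:
move_arm([
  {"translation": [0,0,0.01],"dr": [0,0,0],"grip": 1},
])

```text
t: 17.25
tcp_pos: [0.4831, -0.1852, 0.0481]
eef_rot: [3.119, 0.357, 0.006]
contact_force: [-1.0, 0.6, 8.0]
grip_width: 0.004
```

Emit:
move_arm([
  {"translation": [0,0,0.01],"dr": [0,0,0],"grip": 1},
])

```text
t: 17.38
tcp_pos: [0.4831, -0.1852, 0.0469]
eef_rot: [3.119, 0.356, 0.006]
contact_force: [-1.8, 1.4, 9.5]
grip_width: 0.006
```

Emit:
move_arm([
  {"translation": [0,0,-0.06],"dr": [0,0,0],"grip": 1},
  {"translation": [0,0,-0.2],"dr": [0,0,0],"grip": 1},
  {"translation": [0,0,-0.2],"dr": [0,0,0],"grip": 1},
  {"translation": [0.11,-0.12,-0.1],"dr": [0,0,0],"grip": 1},
  {"translation": [0.1,-0.12,-0.05],"dr": [0,0,0],"grip": 1},
  {"translation": [0,0,0],"dr": [0,0,0],"grip": 1},
  {"translation": [0,0,0],"dr": [0,0,0],"grip": 1},
])

```text
t: 18.25
tcp_pos: [0.5049, -0.1427, 0.1404]
eef_rot: [3.119, 0.356, 0.004]
contact_force: [-0.3, -0.2, 0.5]
grip_width: 0.005
```

```bash
python3 -c "
from h import *
x,_,_=pose6('w11.png',.058)
plan([.5424,-.1098,.11],.2277,2)
"
```

```text
[([241.3, 168.8], 259), ([334.7, 190.6], 264), ([332.0, 241.2], 217), ([244.3, 254.2], 191)]
used [0, 1, 2, 3] pose [ 0.5107 -0.1396  0.057   0.2258 -0.1103  0.0039] rms 0.05
hole z mm [49.1 48.6 57.4 57. ]
dots [[0.4654, -0.111, 0.053], [0.4824, -0.185, 0.0527], [0.5426, -0.1097, 0.0613], [0.5524, -0.1525, 0.0611]]
t 18.3 p [ 0.5048 -0.1427  0.1403] yaw 0.2267 F [-0.1 -0.4 -1.1] gw 0.005
[0.146, -0.079, 0.101] [0.012, -0.011, -0.005]
[0.147, -0.079, 0.101] [0.012, -0.011, -0.005]
```

Emit:
move_arm([
  {"translation": [0.098,-0.053,0.03],"dr": [0.01,-0.01,0],"grip": 1},
  {"translation": [0.098,-0.053,0.04],"dr": [0.01,-0.01,0],"grip": 1},
  {"translation": [0.098,-0.053,0.04],"dr": [0,0,0],"grip": 1},
  {"translation": [0,0,0.05],"dr": [0,0,0],"grip": 1},
  {"translation": [0,0,0],"dr": [0,0,0],"grip": 1},
])

```text
t: 18.92
tcp_pos: [0.5443, -0.1076, 0.1126]
eef_rot: [-3.12, -0.354, 0.004]
contact_force: [0.3, -0.3, -0.3]
grip_width: 0.005
```

```bash
python3 -c "
from h import *
plan([.5426,-.1097,.068],.2277,1)
"
```

```text
t 18.93 p [ 0.5443 -0.1076  0.1126] yaw 0.2259 F [ 0.3 -0.3 -0.3] gw 0.005
[-0.013, 0.011, 0.298] [-0.014, 0.026, -0.018]
```

Emit:
move_arm([
  {"translation": [-0.012,0.01,0.1],"dr": [-0.01,0.02,-0.02],"grip": 1},
  {"translation": [0,0,0.1],"dr": [0,0,0],"grip": 1},
  {"translation": [0,0,0.06],"dr": [0,0,0],"grip": 1},
  {"translation": [0,0,0.02],"dr": [0,0,0],"grip": 1},
  {"translation": [0,0,0],"dr": [0,0,0],"grip": 1},
])

```text
t: 19.55
tcp_pos: [0.5425, -0.1101, 0.0691]
eef_rot: [3.121, 0.356, -0.001]
contact_force: [-0.8, 0.8, 1.2]
grip_width: 0.006
```

```bash
python3 -c "
from h import *
plan([.5426,-.1097,.061],.2277,1)
"
```

```text
t 19.55 p [ 0.5425 -0.1101  0.0691] yaw 0.2274 F [-0.8  0.8  1.2] gw 0.006
[0.001, -0.002, 0.054] [-0.001, 0.008, -0.003]
```

Emit:
move_arm([
  {"translation": [0,0,0.02],"dr": [0,0,0],"grip": 1},
  {"translation": [0,0,0.02],"dr": [0,0,0],"grip": 1},
  {"translation": [0,0,0.015],"dr": [0,0,0],"grip": 1},
  {"translation": [0,0,0.01],"dr": [0,0,0],"grip": 1},
  {"translation": [0,0,0.01],"dr": [0,0,0],"grip": 1},
  {"translation": [0,0,0.01],"dr": [0,0,0],"grip": 1},
])

```text
t: 20.3
tcp_pos: [0.5436, -0.1104, 0.0575]
eef_rot: [3.12, 0.356, 0.003]
contact_force: [-2.3, 1.1, 5.3]
grip_width: 0.007
```

Emit:
move_arm([
  {"translation": [0,0,0.01],"dr": [0,0,0],"grip": 1},
  {"translation": [0,0,0.01],"dr": [0,0,0],"grip": 1},
])

```text
t: 20.55
tcp_pos: [0.5437, -0.1104, 0.0551]
eef_rot: [3.12, 0.357, 0.003]
contact_force: [-1.5, 0.9, 8.4]
grip_width: 0.004
```

Emit:
move_arm([
  {"translation": [0,0,0.01],"dr": [0,0,0],"grip": 1},
])

```text
t: 20.68
tcp_pos: [0.5437, -0.1104, 0.0541]
eef_rot: [3.12, 0.357, 0.004]
contact_force: [-2.7, 1.4, 9.6]
grip_width: 0.006
```

Emit:
move_arm([
  {"translation": [0,0,0.01],"dr": [0,0,0],"grip": 1},
])

```text
t: 20.8
tcp_pos: [0.5438, -0.1104, 0.0531]
eef_rot: [3.12, 0.357, 0.004]
contact_force: [-2.9, 0.9, 9.5]
grip_width: 0.005
```

Emit:
move_arm([
  {"translation": [0,0,0.01],"dr": [0,0,0],"grip": 1},
])

```text
t: 20.92
tcp_pos: [0.5438, -0.1104, 0.0523]
eef_rot: [3.12, 0.357, 0.005]
contact_force: [-2.2, 1.6, 10.6]
grip_width: 0.005
```

Emit:
move_arm([
  {"translation": [0,0,0.01],"dr": [0,0,0],"grip": 1},
])

```text
t: 21.05
tcp_pos: [0.5439, -0.1104, 0.0514]
eef_rot: [3.119, 0.357, 0.005]
contact_force: [-2.6, 1.3, 10.2]
grip_width: 0.003
```

Emit:
move_arm([
  {"translation": [0,0,0.008],"dr": [0,0,0],"grip": 1},
])

```text
t: 21.18
tcp_pos: [0.5439, -0.1104, 0.051]
eef_rot: [3.119, 0.357, 0.006]
contact_force: [-2.3, 0.3, 11.4]
grip_width: 0.008
```

Emit:
move_arm([
  {"translation": [0,0,0.01],"dr": [0,0,0],"grip": 1},
])

```text
t: 21.3
tcp_pos: [0.544, -0.1104, 0.0502]
eef_rot: [3.119, 0.357, 0.006]
contact_force: [-2.0, 0.4, 11.0]
grip_width: 0.005
```

Emit:
move_arm([
  {"translation": [0,0,0.01],"dr": [0,0,0],"grip": 1},
])

```text
t: 21.42
tcp_pos: [0.5441, -0.1105, 0.0496]
eef_rot: [3.119, 0.357, 0.007]
contact_force: [-2.8, 0.9, 11.8]
grip_width: 0.006
```

Emit:
move_arm([
  {"translation": [0,0,0.01],"dr": [0,0,0],"grip": 1},
])

```text
t: 21.55
tcp_pos: [0.5442, -0.1105, 0.049]
eef_rot: [3.118, 0.357, 0.007]
contact_force: [-2.9, 0.6, 11.9]
grip_width: 0.003
```

Emit:
move_arm([
  {"translation": [0,0,0.012],"dr": [0,0,0],"grip": 1},
])

```text
t: 21.68
tcp_pos: [0.5446, -0.1107, 0.0479]
eef_rot: [3.118, 0.357, 0.009]
contact_force: [-1.7, 0.5, 6.9]
grip_width: 0.006
```

Emit:
move_arm([
  {"translation": [0,0,0.012],"dr": [0,0,0],"grip": 1},
])

```text
t: 21.8
tcp_pos: [0.5446, -0.1107, 0.0467]
eef_rot: [3.118, 0.357, 0.009]
contact_force: [-3.3, 0.9, 8.6]
grip_width: 0.006
```

Emit:
move_arm([
  {"translation": [0,0,0.012],"dr": [0,0,0],"grip": 1},
])

```text
t: 21.92
tcp_pos: [0.5446, -0.1106, 0.0454]
eef_rot: [3.118, 0.357, 0.01]
contact_force: [-2.7, 0.4, 9.4]
grip_width: 0.006
```

Click felt (11.9 → 6.9 N). Retreat and go to dot 3, measuring on the way.

Emit:
move_arm([
  {"translation": [0,0,-0.06],"dr": [0,0,0],"grip": 1},
  {"translation": [0,0,-0.2],"dr": [0,0,0],"grip": 1},
  {"translation": [0,0,-0.2],"dr": [0,0,0],"grip": 1},
  {"translation": [-0.1,0.05,-0.1],"dr": [0,0,0],"grip": 1},
  {"translation": [-0.1,0.05,-0.05],"dr": [0,0,0],"grip": 1},
  {"translation": [0,0,0],"dr": [0,0,0],"grip": 1},
  {"translation": [0,0,0],"dr": [0,0,0],"grip": 1},
])

```text
t: 22.8
tcp_pos: [0.5143, -0.1334, 0.1372]
eef_rot: [3.119, 0.356, 0.004]
contact_force: [-0.3, -0.6, -0.1]
grip_width: 0.001
```

```bash
python3 -c "
from h import *
x,_,_=pose6('w12.png',.055)
plan([.5524,-.1525,.11],.2277,2)
"
```

```text
[([228.0, 177.9], 258), ([320.8, 197.6], 235), ([318.5, 246.5], 194), ([231.6, 262.8], 188)]
used [0, 1, 2, 3] pose [ 0.5114 -0.1395  0.0528  0.2201  0.0059  0.0066] rms 0.04
hole z mm [49.4 48.6 48.9 48.3]
dots [[0.466, -0.1107, 0.0533], [0.4826, -0.1849, 0.0528], [0.5436, -0.1098, 0.0527], [0.5533, -0.1527, 0.0524]]
t 22.85 p [ 0.5143 -0.1333  0.1371] yaw 0.2275 F [-0.   0.  -0.7] gw 0.004
[0.109, 0.091, 0.091] [0.013, -0.011, -0.001]
[0.109, 0.091, 0.091] [0.013, -0.011, -0.001]
```

Emit:
move_arm([
  {"translation": [0.073,0.061,0.04],"dr": [0.01,-0.01,0],"grip": 1},
  {"translation": [0.073,0.061,0.04],"dr": [0.01,-0.01,0],"grip": 1},
  {"translation": [0.072,0.06,0.04],"dr": [0,0,0],"grip": 1},
  {"translation": [0,0,0.05],"dr": [0,0,0],"grip": 1},
  {"translation": [0,0,0],"dr": [0,0,0],"grip": 1},
])

```text
t: 23.48
tcp_pos: [0.5557, -0.1535, 0.1074]
eef_rot: [-3.12, -0.358, 0.003]
contact_force: [-0.8, 0.8, 0.5]
grip_width: 0.004
```

```bash
python3 -c "
from h import *
plan([.5533,-.1527,.060],.2277,1)
"
```

```text
t 23.48 p [ 0.5557 -0.1535  0.1074] yaw 0.2282 F [-0.8  0.8  0.5] gw 0.004
[-0.014, -0.009, 0.316] [-0.012, 0.02, 0.005]
```

Emit:
move_arm([
  {"translation": [-0.013,-0.008,0.1],"dr": [-0.01,0.02,0],"grip": 1},
  {"translation": [0,0,0.1],"dr": [0,0,0],"grip": 1},
  {"translation": [0,0,0.08],"dr": [0,0,0],"grip": 1},
  {"translation": [0,0,0.02],"dr": [0,0,0],"grip": 1},
  {"translation": [0,0,0],"dr": [0,0,0],"grip": 1},
])

```text
t: 24.1
tcp_pos: [0.5531, -0.1524, 0.0607]
eef_rot: [-3.121, -0.358, 0.0]
contact_force: [-0.7, -1.0, -0.0]
grip_width: 0.005
```

Emit:
move_arm([
  {"translation": [0,0,0.02],"dr": [0,0,0],"grip": 1},
  {"translation": [0,0,0.02],"dr": [0,0,0],"grip": 1},
  {"translation": [0,0,0.015],"dr": [0,0,0],"grip": 1},
])

```text
t: 24.48
tcp_pos: [0.554, -0.1527, 0.053]
eef_rot: [3.12, 0.358, 0.003]
contact_force: [-0.4, -0.3, -0.7]
grip_width: 0.002
```

Emit:
move_arm([
  {"translation": [0,0,0.01],"dr": [0,0,0],"grip": 1},
  {"translation": [0,0,0.01],"dr": [0,0,0],"grip": 1},
])

```text
t: 24.72
tcp_pos: [0.554, -0.1527, 0.0503]
eef_rot: [3.12, 0.358, 0.003]
contact_force: [-1.6, 0.6, 5.3]
grip_width: 0.007
```

Emit:
move_arm([
  {"translation": [0,0,0.01],"dr": [0,0,0],"grip": 1},
  {"translation": [0,0,0.01],"dr": [0,0,0],"grip": 1},
])

```text
t: 24.98
tcp_pos: [0.5541, -0.1528, 0.048]
eef_rot: [3.12, 0.358, 0.003]
contact_force: [-2.5, 0.6, 7.4]
grip_width: 0.006
```

Emit:
move_arm([
  {"translation": [0,0,0.01],"dr": [0,0,0],"grip": 1},
  {"translation": [0,0,0.01],"dr": [0,0,0],"grip": 1},
])

```text
t: 25.22
tcp_pos: [0.5541, -0.1528, 0.046]
eef_rot: [3.12, 0.358, 0.004]
contact_force: [-2.5, 1.1, 9.8]
grip_width: 0.006
```

Emit:
move_arm([
  {"translation": [0,0,0.01],"dr": [0,0,0],"grip": 1},
  {"translation": [0,0,0.01],"dr": [0,0,0],"grip": 1},
])

```text
t: 25.48
tcp_pos: [0.5541, -0.1528, 0.0445]
eef_rot: [3.12, 0.358, 0.004]
contact_force: [-2.1, 0.8, 11.1]
grip_width: -0.001
```

Emit:
move_arm([
  {"translation": [0,0,-0.06],"dr": [0,0,0],"grip": 1},
  {"translation": [0,0,-0.2],"dr": [0,0,0],"grip": 1},
  {"translation": [0,0,-0.2],"dr": [0,0,0],"grip": 1},
  {"translation": [-0.1,-0.1,-0.2],"dr": [0,0,0],"grip": 1},
  {"translation": [-0.1,-0.1,-0.1],"dr": [0,0,0],"grip": 1},
  {"translation": [0,0,0],"dr": [0,0,0],"grip": 1},
  {"translation": [0,0,0],"dr": [0,0,0],"grip": 1},
])

```text
t: 26.35
tcp_pos: [0.5183, -0.1305, 0.1609]
eef_rot: [3.119, 0.358, 0.008]
contact_force: [0.0, 0.7, -0.4]
grip_width: 0.006
```

```bash
python3 -c "
from h import *
x,s,im=pose6('w13.png',.055)
c=im[90:330,160:400].astype(np.uint8);save('','c13.png',cv2.resize(c,(600,600),interpolation=2))
save('side','side2.png')
"
```

```text
[([227.0, 174.9], 209), ([312.1, 193.2], 187), ([310.2, 238.4], 167), ([230.3, 253.4], 159)]
used [0, 1, 2, 3] pose [ 0.5114 -0.1395  0.0529  0.2195  0.0042  0.0072] rms 0.01
hole z mm [49.5 48.6 49.1 48.4]
dots [[0.466, -0.1107, 0.0533], [0.4826, -0.1849, 0.0528], [0.5437, -0.1098, 0.0529], [0.5533, -0.1527, 0.0526]]
```

View pics/c13.png

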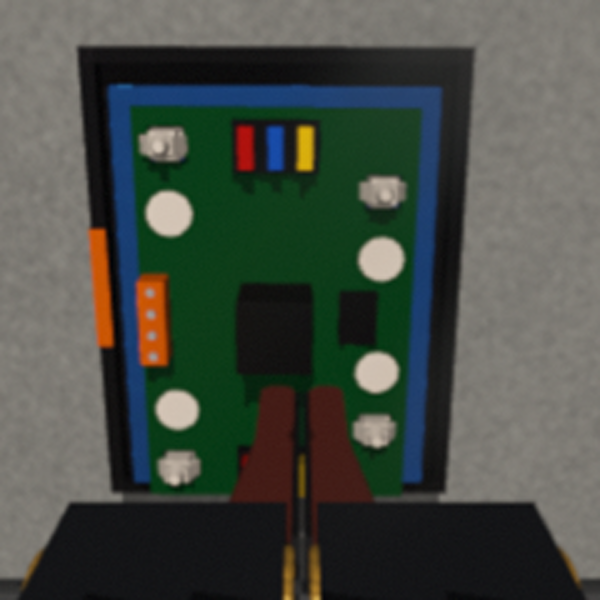

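View pics/side2.png

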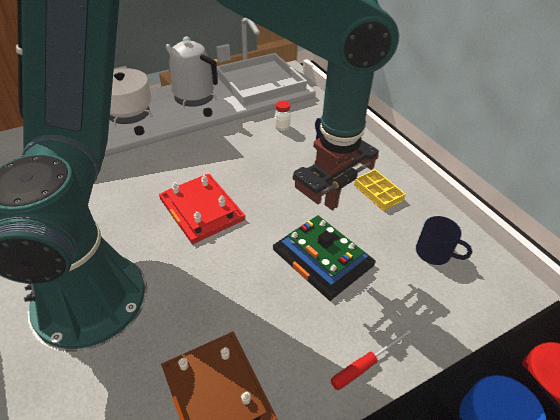

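```bash
python3 -c "
from h import *
print(bot.state()['t']);print(bot.sign_off())"
```

```text
26.45
the job is handed in; nothing more can be done
None
```

The board is clipped into the black tray with its orange terminal block at the orange mark. I handed the job in after 26.5 s, with the gripper clear of everything.

- **Placing:** I lifted the board by the relay and lined it up by looking at the posts through holes 0 and 2. I laid it down level and let go.
- **Pushing:** I pushed with shut fingers at the white dots for posts 0, 1, 2 and 3 in turn. The force peaked at about 12 N, well under the roughly 20 N that reaches the stops. It dropped sharply at post 0 (12.0 to 8.7 N), post 1 (7.4 to 5.4 N) and post 2 (11.9 to 6.9 N).
- **Post 3:** I felt no separate click here. The board already measured level after the push at post 2, so post 3 seems to have gone through with it. A push to 11 N at dot 3 met only the carrier's spring.
- **Last checks:** In the final wrist picture all four posts stand through the board with their barbs out. The holes measured 48.4 to 49.5 mm high, against 48 mm for fully home. Hole 0 was the highest, about 1 mm above the lowest, and stayed so in each check. I took that as camera calibration error and did not push there again.
- **Other things:** The final side picture shows the tray, the other trays, fuse tray, visible mug, jar and screwdriver where they were. The second mug and the spare relay were hidden behind the arm, so I did not check them.

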